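# Prop a spring-leaf roller with the screw jack

### The arm

A 6-joint arm with a two-finger parallel gripper is mounted at the origin on the work surface. World frame = base frame: x ahead of the robot, y to its left, z up, the work surface at z = 0. Lengths are in m, angles in degrees, forces in N, time in s.
With the tool pointing down it reaches from about 0.35 to 0.875 m from the base axis. Payload 4.2 kg.
Tool frame: the origin (TCP) lies midway between the tips of the shut fingers; the grasp point (between the pads) lies 19 mm behind it; z points along the fingers, y is the line along which they close (so a half turn about z gives the same grasp; the last joint's range is limited). The gripper opens to 87 mm and grips with 3 to 60 N. Pads are 19 mm wide; open, the fingers measure 117 mm over their backs; the gripper's body (75 mm by 190 mm) begins 51 mm behind the grasp point.
Start: joints at [-49.125, 22.042, 0.453, 0, -68.411, -14.817], TCP at [0.275, -0.561, 0.223] pointing down, gripper open.
Joint ranges: [-179.83, 179.83], [-69.29, 118.12], [-61.27, 80.66], [-181.25, 117.63], [-171.15, -9.14], [-177.46, 177.46]. Speed limits (degrees/s): [159.86, 159.86, 180, 180, 180, 180].

### API

Orientations are given as a 3x3 rotation matrix whose columns are the frame's x, y, z axes.
In Python, from station import r, cams gives the robot as it stands.
- The arm moves only by the tool play_rows, never from a script. Its argument "commands" is text: rows parted by semicolons, each of 6 numbers parted by spaces: the shift along the world's x, y, z normalised to -1 to 1, where 1 is 30 mm, then the turn, a rotation vector about the world's x, y, z normalised to -1 to 1, where 1 is 0.15 rad. A call has 1 to 20 rows; each row shifts and turns the commanded pose from where the row before left it; what a row does not reach is not made up. A row lasts 1/10 s, in which the tool goes at most 50 mm and 8.59 degrees, less where a joint would pass 70% of its speed; a pose out of reach is approached as far as the arm can. A call with a number of a shift or a turn outside -1 to 1 is refused whole. A call with a gripper value outside its range is refused whole. "grip" is the finger opening in mm, from 0 to 87, set as the call begins (left out, the last holds). The fingers move at their own pace and stop on an object; the grip force is fixed at half the most. Time passes only in rows, so rows that do not move let the fingers close. It gives the time, the measured TCP pose, the force, the opening and the grip force at its end, in the units of the state.
- r.sense(): the state, without advancing time (a new reading comes with each control period).
- cams.capture(name): name is "scene" or "top" or "wrist"; returns (picture, depth): 384x512x3 uint8, blue, green, red; 384x512 float32, m along the optical axis (not along the pixel's ray), 0 where there is no reading.
- cams.camera_info(name): a dict with "mtx" (3x3 intrinsics, pixels), "k1" (the pictures are not rectified: a ray, as slopes to the right and down, at radius r is drawn at 1 + k1 r^2 times it, then the intrinsics apply), "R" (3x3) and "t" (3): a world point X has camera coordinates R X + t. Camera axes: x right, y down, z forward; pixel columns grow to the right and rows downward; lengths in m; the calibration is good to about 2 mm. A picture is of the moment at which its call begins: read the wrist's pose just before it. camera_info takes no time and is no camera call; for the wrist camera it gives the pose at the moment of the call.
- r.finish_job(): hands the job in; it is judged then, once.
The state is a dict: "time_s": time; "joints": joint angles; "joint_velocities": joint speeds; "effort": joint torques, N m; "tcp_pos": TCP position; "ee_rot": TCP orientation; "wrist_force": force on the tool from outside, world axes, zero at the start; "moment": the same for the moment, N m; "gripper_width": opening from 0.0 (shut) to 1.0 (fully open); "gripper_force": force on a finger pad.
Only numpy, scipy, OpenCV 4.12 (cv2) and the standard library are available. Lean on these libraries where they do the work, as an engineer would, in place of code of your own. Each camera call takes 0.05 s, during which the arm holds its last target. There are 200 camera calls.

### The job

Turn the jack's black bar knob clockwise until its orange pad just touches the rubber roller on the end of the spring leaf, lightly carrying it and lifting it by no more than 2 mm. Then let go, press straight down with closed fingers on the yellow mark at the middle of the leaf with about 10 N for a second to check that the prop holds, and back off so that the roller is left resting lightly on the pad. Never push on the leaf with 25 N or more, and leave the core, bottle, spanner and carton where they are.

Things in the scene. Friction and masses are not known exactly. Their poses are not given: they have to be found in the camera images.
- jack: Fixed screw jack on a grey base plate (110 x 370 x 12 mm, long along its y). Origin on the table under the leaf's line; z up. Along its own y: at -160 mm screw, guide rods and knob (top plate 75 x 40 mm, top 135 mm above the table); at -70 mm the pad; at +130 mm an 18 mm pole, 162 mm high.
- knob (a joint): Knob's turn in rad; grows clockwise seen from above and so raises the pad by 18 mm per full turn (2.865 mm per rad). Pad top is 75 mm above the table at 0. Range 0 to 9.5, starts at 0.2 to 1.2, stays where left (friction about 0.12 N m). At 0 the bar lies along the jack's x; bar yaw = jack yaw minus this value.
- knob_grip (a point): Centre of the knob's black bar, on its vertical axis, 172 mm above the table. The bar is 50 mm long, 14 mm thick, 26 mm high (159 to 185 mm above the table) on a 14 mm stem 24 mm tall; grip across its 14 mm thickness from above. There is room to swing wide-open fingers round it.
- pad_top (a point): Centre of the top face of the jack's orange pad (50 mm along the jack's x, 44 mm along y), straight under the roller.
- clamp: Fixed dark steel clamp head (50 x 50 x 34 mm) on the pole; its height varies. It holds a spring leaf 30 mm wide, 3 mm thick, 187 mm long, reaching along the clamp's -y. Origin: leaf root, on its top face; the head rises 12 mm above. The free end carries a rubber roller, 30 mm in diameter, 60 mm long, axis along x, its lowest point 37 mm below the leaf's top face.
- tip (a point): Point on the leaf's top face above the roller, 170 mm from the root, as if the leaf did not sag; fixed to the clamp, it does not move with the leaf. The leaf hangs some 1 to 4 mm lower here, by the roller's unknown weight, and gives 1 mm per 1.15 N pressed here. The top here is a flat strip, 16 mm along y, 70 mm along x.
- mark (a point): Centre of the yellow mark (16 mm band across the leaf, half way along, 85 mm from the root) on the leaf's top face as if without sag (it hangs about 1 mm lower); fixed to the clamp. Pressed here the leaf alone gives about 1 mm per 6 N; with its end propped it is several times stiffer.
- core: Loose cardboard tube, 86 mm in diameter, 55 mm high; bystander. Origin under its centre.
- cleaner: Loose white bottle, 52 mm in diameter, 120 mm high; bystander. Origin under its centre.
- spanner: Loose spanner, 150 mm long, lying flat; bystander.
- carton: Loose green box, 70 x 50 x 35 mm; bystander. Origin under its centre.

How it is judged (in metres and radians):
On the way, in this order (a step that is already met when the one before it is completed fails the run):
1. the pad touches the roller and carries 0.12 to 3.2 N of it while the robot does not touch the leaf (contact force between jack and clamp between 0.12 and 3.2 N and contact force between the fingers and clamp below 0.1 N), for 0.3 s.
2. the fingers press on the leaf within 20 mm of the yellow mark with 6 to 17 N for 0.5 s, the roller borne by the pad (contact force between the fingers and clamp between 6 and 17 N and horizontal distance between the grasp point and mark below 0.02 m and contact force between jack and clamp above 0.12 N), for 0.5 s.
At the end, for the whole second after the job is handed in: The roller rests on the jack's pad with 0.12 to 3.2 N (lifted by about 0.1 to 2.7 mm from where it hung), the knob is still and the robot is clear of everything (contact force between jack and clamp between 0.12 and 3.2 N and velocity of joint knob between -0.05 and 0.05 rad/s); the robot touches nothing.
It fails at once if the leaf is pushed with 25 N or more (contact force between the fingers and clamp above 25 N).
It fails at once if a bystander is moved by more than 15 mm (distance of any of core, cleaner, spanner, carton from where it was at the start of the episode above 0.015 m).
It also fails if it takes over 72 s, if anything falls off the work surface, if the arm or the gripper's body presses on something with over 40 N, if the wrist force passes 120 N, or if a joint passes its speed limit or range.

## Working session

There is one attempt and no reset: what is moved stays moved. The work goes in short steps, Python scripts to look and compute and a tool call to move; the robot and the scene stay as the last step left them, time stands still between calls to the robot, and variables do not carry over. Pictures are saved under pics/ and viewed, at most 10 in all, crops included, and the job is handed in when it is done.

Besides the shell and the picture viewer there is one more tool, called after "Request:" by a JSON object that holds its "api" and its "payload", one argument or row to a line. play_rows: Moves the arm, as the interface text tells. Scaled input: -1 to 1 covers 30 mm each way for a shift and 0.15 rad each way for a turn. Its arguments: {"type":"object","properties":{"commands":{"type":"string"},"grip":{"type":"number"}},"required":["commands"]}

```bash
ls; mkdir -p pics; cat > h.py <<'E'
import numpy as np, cv2
from station import r, cams
def pts(name,save=None):
    ci=cams.camera_info(name); im,d=cams.capture(name)
    if save: cv2.imwrite('pics/'+save,im); np.savez('pics/'+save+'.npz',im=im,d=d,mtx=ci['mtx'],k1=ci['k1'],R=ci['R'],t=ci['t'])
    return im,d,ci
def load(save):
    z=np.load('pics/'+save+'.npz'); return z['im'],z['d'],z
def world(ci,d):
    K=np.array(ci['mtx'],float);k=float(ci['k1']);h,w=d.shape
    v,u=np.mgrid[0:h,0:w]
    p=cv2.undistortPoints(np.stack([u,v],-1).reshape(-1,1,2).astype(np.float64),K,np.array([k,0,0,0,0.])).reshape(h,w,2)
    X=np.dstack([p[...,0]*d,p[...,1]*d,d]).astype(float)
    R=np.array(ci['R']);t=np.array(ci['t']).ravel()
    return (X-t)@R
def proj(ci,P):
    R=np.array(ci['R']);t=np.array(ci['t']).ravel()
    return cv2.projectPoints(np.atleast_2d(np.array(P,float)),cv2.Rodrigues(R)[0],t,np.array(ci['mtx'],float),np.array([float(ci['k1']),0,0,0,0.]))[0].reshape(-1,2)
E
python3 - <<'E'
from h import *
s=r.sense();print(s)
a=pts('scene','s0.png')[0];b=pts('top','t0.png')[0]
cv2.imwrite('pics/a.png',cv2.resize(np.vstack([a,b]),(0,0),fx=.78,fy=.78))
E
```

```text
pics
{'time_s': 0.0, 'joints': array([-4.91247417e+01,  2.20889758e+01,  3.78295530e-01, -2.85411606e-02,
       -6.84108748e+01, -1.48167406e+01]), 'joint_velocities': array([ 0.06173053,  0.06844334,  0.00913518, -0.05317985,  0.10998196,
        0.09447076]), 'effort': array([ 8.24480449e-04, -3.90664530e+01,  1.87407267e+01,  4.21975806e+00,
        1.09693818e-02, -1.86603183e-04]), 'tcp_pos': array([ 0.2742995 , -0.56090731,  0.22146944]), 'ee_rot': array([[-8.98426525e-01, -4.39122649e-01, -1.03809976e-03],
       [-4.39123866e-01,  8.98424506e-01,  1.90725613e-03],
       [ 9.51349005e-05,  2.16938388e-03, -9.99997642e-01]]), 'wrist_force': array([-0.44087696,  0.60891554, -0.86229752]), 'moment': array([-0.04802642,  0.05220753, -0.0419631 ]), 'gripper_force': 0.0, 'gripper_width': 0.9984258829721088}
```

View pics/a.png

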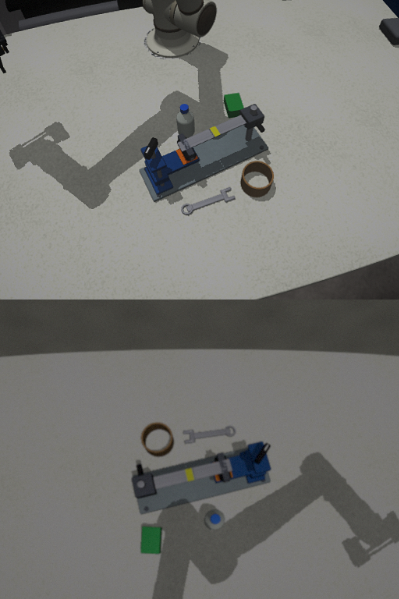

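```bash
python3 - <<'E'
from h import *
crops=[]
for n,box in (('s0.png',(115,275,170,365)),('t0.png',(140,330,160,360))):
    im,d,ci=load(n);W=world(ci,d)
    hsv=cv2.cvtColor(im,cv2.COLOR_BGR2HSV).astype(int);H,S,V=np.moveaxis(hsv,-1,0)
    z=W[...,2]
    roi=np.zeros(z.shape,bool);roi[box[0]:box[1],box[2]:box[3]]=1
    def rep(nm,m):
        m=m&roi&(d>0);P=W[m]
        if len(P)==0: print(nm,'none');return
        print(n,nm,len(P),'med',np.median(P,0).round(4),'mean',P.mean(0).round(4),'rng',P.min(0).round(3),P.max(0).round(3))
    rep('yellow',(H>22)&(H<35)&(S>150)&(z>.08))
    rep('orange',(H>3)&(H<20)&(S>150)&(z>.05))
    rep('blacktop',(V<60)&(z>.165)&(z<.2))
    rep('blueplate',(H>100)&(H<130)&(S>100)&(z>.125)&(z<.15))
    rep('hi',(z>.19)&(z<.3))
    rep('bottlecap',(H>100)&(H<130)&(S>150)&(z>.1)&(z<.125))
    ys=W[roi&(d>0)]
    b=np.histogram(ys[:,2],bins=np.arange(-.01,.24,.01));print([(round(float(e),2),int(c)) for e,c in zip(b[1],b[0])])
    c=im[box[0]:box[1],box[2]:box[3]];crops.append(cv2.resize(c,(790,int(790*c.shape[0]/c.shape[1])),interpolation=cv2.INTER_CUBIC)[:,:])
k=np.vstack(crops);cv2.imwrite('pics/b.png',cv2.resize(k,None,fx=min(1,599/k.shape[0]),fy=min(1,599/k.shape[0])))
E
```

```text
s0.png yellow 87 med [0.5343 0.0263 0.129 ] mean [0.5345 0.0261 0.1289] rng [0.519 0.016 0.126] [0.549 0.035 0.132]
s0.png orange 152 med [ 0.565  -0.07    0.0777] mean [ 0.5628 -0.0663  0.0782] rng [ 0.532 -0.082  0.071] [ 0.59  -0.031  0.104]
s0.png blacktop 263 med [ 0.5798 -0.1431  0.1835] mean [ 0.5803 -0.1435  0.1801] rng [ 0.554 -0.163  0.165] [ 0.6   -0.126  0.189]
s0.png blueplate 455 med [ 0.5941 -0.139   0.1348] mean [ 0.5909 -0.1409  0.1345] rng [ 0.542 -0.17   0.125] [ 0.617 -0.117  0.139]
hi none
s0.png bottlecap 76 med [ 0.4309 -0.036   0.1202] mean [ 0.4299 -0.0363  0.1198] rng [ 0.418 -0.047  0.105] [ 0.441 -0.025  0.124]
[(-0.01, 6943), (0.0, 12764), (0.01, 4661), (0.02, 612), (0.03, 710), (0.04, 244), (0.05, 435), (0.06, 199), (0.07, 1090), (0.08, 152), (0.09, 89), (0.1, 95), (0.11, 191), (0.12, 1375), (0.13, 771), (0.14, 344), (0.15, 45), (0.16, 92), (0.17, 59), (0.18, 187), (0.19, 0), (0.2, 0), (0.21, 0), (0.22, 0)]
t0.png yellow 108 med [0.5364 0.0251 0.1288] mean [0.5366 0.0255 0.1294] rng [ 0.521 -0.131  0.125] [0.561 0.149 0.185]
t0.png orange 66 med [ 0.5387 -0.0454  0.0774] mean [ 0.5581 -0.0207  0.0822] rng [ 0.53  -0.146  0.051] [0.687 0.155 0.185]
t0.png blacktop 193 med [ 0.5715 -0.1397  0.1845] mean [ 0.5726 -0.14    0.1837] rng [ 0.555 -0.16   0.165] [ 0.598 -0.125  0.189]
t0.png blueplate 610 med [ 0.5717 -0.1403  0.1354] mean [ 0.5744 -0.1396  0.1351] rng [ 0.527 -0.17   0.126] [0.615 0.146 0.141]
hi none
t0.png bottlecap 113 med [ 0.4305 -0.0361  0.1203] mean [ 0.4325 -0.0357  0.1204] rng [ 0.421 -0.055  0.112] [ 0.525 -0.025  0.125]
[(-0.01, 9474), (0.0, 17448), (0.01, 4129), (0.02, 278), (0.03, 949), (0.04, 102), (0.05, 332), (0.06, 42), (0.07, 995), (0.08, 212), (0.09, 81), (0.1, 34), (0.11, 162), (0.12, 1635), (0.13, 1070), (0.14, 577), (0.15, 11), (0.16, 85), (0.17, 14), (0.18, 212), (0.19, 0), (0.2, 0), (0.21, 0), (0.22, 0)]
```

View pics/b.png

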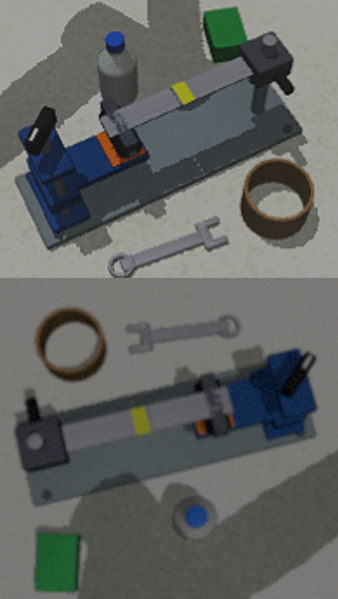

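```bash
python3 - <<'E'
from h import *
for n,box in (('s0.png',(115,275,170,365)),('t0.png',(140,330,160,360))):
    im,d,ci=load(n);W=world(ci,d);z=W[...,2]
    hsv=cv2.cvtColor(im,cv2.COLOR_BGR2HSV).astype(int);H,S,V=np.moveaxis(hsv,-1,0)
    roi=np.zeros(z.shape,bool);roi[box[0]:box[1],box[2]:box[3]]=1
    def rect(nm,m):
        P=W[m&roi&(d>0)];c,sz,a=cv2.minAreaRect((P[:,:2]*1000).astype(np.float32))
        w,v=np.linalg.eigh(np.cov(P[:,:2].T));ax=v[:,1]
        print(n,nm,len(P),np.round(c,1),np.round(sz,1),round(a,1),'pca',round(np.degrees(np.arctan2(ax[1],ax[0]))%180,1),P.mean(0).round(4),'zmed',np.median(P[:,2]).round(4))
    rect('bar',(z>.178)&(z<.195))
    rect('base',(z>.008)&(z<.016)&(S<90)&(W[...,0]>.47)&(W[...,0]<.66))
    rect('top',(z>.13)&(z<.14)&(H>95)&(H<130)&(S>80)&(W[...,1]<-.1))
    leaf=(z>.118)&(z<.138)&(W[...,1]>-.05)&(W[...,1]<.08)&(S<70)&(W[...,0]>.48)
    rect('leaf',leaf)
    P=W[leaf&roi&(d>0)]
    u=np.array([-np.sin(np.radians(13.9)),np.cos(np.radians(13.9))]);s=(P[:,:2]-[.536,.0255])@u
    for e in np.arange(-.09,.08,.02):
        q=P[(s>e)&(s<e+.02)]
        if len(q)>3: print(round(e+.01,3),len(q),np.median(q,0).round(4))
    m=(z>.115)&(z<.16)&(W[...,1]<-.0)&(W[...,1]>-.09)&(W[...,0]>.48); rect('tipstrip',m)
    q=W[roi&(W[...,1]>.08)&(z>.12)&(z<.19)];print('clamp',len(q),np.median(q,0).round(4),q.max(0).round(3))
    q=W[roi&(H>3)&(H<20)&(S>150)&(z>.065)&(z<.085)&(W[...,1]<-.02)];print('pad z',np.median(q,0).round(4),len(q))
E
```

```text
s0.png bar 200 [ 577.4 -144.4] [14.7 50.1] 56.2 pca 145.7 [ 0.5789 -0.1441  0.1844] zmed 0.1848
s0.png base 4700 [564.2  -4.5] [187.8 381.4] 0.2 pca 106.1 [0.5518 0.0195 0.0122] zmed 0.0123
s0.png top 435 [ 577. -144.] [75.3 40. ] 13.3 pca 18.8 [ 0.5898 -0.1409  0.1348] zmed 0.1349
s0.png leaf 781 [539.7  11.7] [ 47.8 151.7] 22.3 pca 107.8 [0.5415 0.009  0.1279] zmed 0.128
-0.08 91 [ 0.5685 -0.0463  0.1267]
-0.06 131 [ 0.5506 -0.0334  0.1273]
-0.04 129 [ 0.5451 -0.014   0.1276]
-0.02 130 [0.5406 0.006  0.1283]
0.0 17 [0.538  0.0179 0.1279]
0.02 125 [0.5306 0.045  0.1289]
0.04 118 [0.5256 0.0639 0.129 ]
0.06 40 [0.5193 0.077  0.1292]
s0.png tipstrip 686 [557.5 -39.7] [77. 71.] 83.7 pca 111.8 [ 0.5536 -0.0426  0.1263] zmed 0.1268
clamp 863 [0.5193 0.128  0.1389] [0.562 0.163 0.165]
pad z [ 0.5645 -0.0701  0.0777] 148
t0.png bar 214 [ 576.7 -143.3] [14.2 50.2] 56.0 pca 145.1 [ 0.5765 -0.1431  0.1849] zmed 0.1849
t0.png base 3857 [564.8  -3.4] [187.1 382.7] 0.0 pca 99.3 [0.5278 0.0131 0.0125] zmed 0.0126
t0.png top 596 [ 577.1 -142.7] [72.7 40. ] 14.4 pca 16.2 [ 0.575  -0.1419  0.1353] zmed 0.1355
t0.png leaf 1007 [539.3  11.1] [ 47.5 149.7] 22.7 pca 106.7 [0.5401 0.0109 0.1282] zmed 0.1282
-0.08 103 [ 0.5653 -0.0465  0.1271]
-0.06 165 [ 0.5498 -0.0333  0.1272]
-0.04 168 [ 0.5443 -0.0127  0.1276]
-0.02 163 [0.5403 0.0062 0.1281]
0.0 31 [0.5329 0.0289 0.128 ]
0.02 164 [0.5309 0.044  0.1288]
0.04 160 [0.5269 0.0644 0.1293]
0.06 53 [0.5196 0.0774 0.1297]
t0.png tipstrip 857 [558.2 -39.8] [76.2 69.3] 84.7 pca 105.8 [ 0.5515 -0.0421  0.1266] zmed 0.127
clamp 1153 [0.5142 0.129  0.1408] [0.563 0.165 0.167]
pad z [ 0.5381 -0.0454  0.0773] 38
```

Request:
{"api": "play_rows", "payload": {
  "commands": "0.63 0.87 0 0 0 0.87;0.63 0.87 0 0 0 0.87;0.63 0.87 0 0 0 0.87;0.63 0.87 0 0 0 0.87;0.63 0.87 0 0 0 0.87;0.63 0.87 0 0 0 0.87;0.63 0.87 0 0 0 0.87;0.63 0.87 0 0 0 0.87;0.63 0.87 0 0 0 0.87;0.63 0.87 0 0 0 0.87;0.63 0.87 0 0 0 0.87;0.63 0.87 0 0 0 0.87;0.63 0.87 0 0 0 0.87;0.63 0.87 0 0 0 0.87;0.63 0.87 0 0 0 0.87;0.63 0.87 0 0 0 0.87;0 0 0 0 0 0;0 0 0 0 0 0",
  "grip": 60
}}

```text
time_s: 1.9
tcp_pos: [0.5768, -0.1432, 0.2218]
ee_rot: [[0.826, -0.563, -0.002], [-0.563, -0.826, 0.0], [-0.001, 0.001, -1.0]]
wrist_force: [-0.2, 0.1, -0.8]
gripper_width: 0.689
gripper_force: 0.0
```

```bash
cat >> h.py <<'E'
def st():
    s=r.sense();R=s['ee_rot'];print(round(s['time_s'],2),'tcp',s['tcp_pos'].round(4),'xyaw',np.degrees(np.arctan2(R[1,0],R[0,0])).round(1),'z',R[:,2].round(3),'j',s['joints'].round(0),'F',s['wrist_force'].round(2),'w',round(s['gripper_width']*87,1),'gf',round(s['gripper_force'],1))
E
python3 -c "
from h import *
st()
im,d,ci=pts('wrist','w1.png');W=world(ci,d)
P=W[(W[...,2]>.178)&(W[...,2]<.19)&(d>.05)&(W[...,1]<-.1)&(W[...,0]>.53)];print(len(P))
if len(P)>20:
  c,sz,a=cv2.minAreaRect((P[:,:2]*1000).astype(np.float32));print(c,sz,a)
"
```

```text
1.9 tcp [ 0.5768 -0.1432  0.2218] xyaw -34.3 z [-0.002  0.    -1.   ] j [  2.  19.  -4.  -0. -67.  54.] F [-0.21  0.08 -0.84] w 59.9 gf 0.0
1064
(579.168212890625, -144.90744018554688) (13.855466842651367, 49.31029510498047) 55.64723587036133
```

View pics/w1.png

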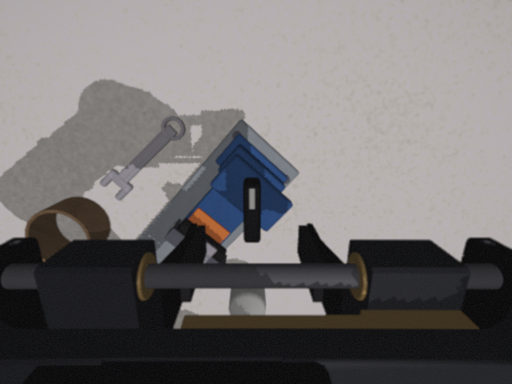

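Request:
{"api": "play_rows", "payload": {
  "commands": "0.03 -0.03 -0.7 0 0 0;0 0 -0.7 0 0 0;0 0 -0.6 0 0 0;0 0 -0.2 0 0 0;0 0 0 0 0 0;0 0 0 0 0 0"
}}

```text
time_s: 2.55
tcp_pos: [0.5782, -0.1454, 0.1576]
ee_rot: [[0.826, -0.564, 0.002], [-0.564, -0.826, -0.0], [0.002, -0.001, -1.0]]
wrist_force: [0.6, -0.0, 0.4]
gripper_width: 0.688
gripper_force: 0.0
```

Request:
{"api": "play_rows", "payload": {
  "commands": "0 0 0 0 0 0;0 0 0 0 0 0;0 0 0 0 0 0;0 0 0 0 0 0;0 0 0 0 0 0;0 0 0 0 0 0;0 0 0 0 0 0",
  "grip": 8
}}

```text
time_s: 3.25
tcp_pos: [0.5782, -0.1442, 0.1565]
ee_rot: [[0.826, -0.564, 0.001], [-0.564, -0.826, 0.001], [0.0, -0.001, -1.0]]
wrist_force: [-0.4, 0.1, 0.6]
gripper_width: 0.161
gripper_force: 30.0
```

Request:
{"api": "play_rows", "payload": {
  "commands": "0 0 0 0 0 -0.5;0 0 0 0 0 -0.9;0 0 0 0 0 -0.9;0 0 0 0 0 -0.9;0 0 0 0 0 -0.9;0 0 0 0 0 -0.9;0 0 0 0 0 -0.9;0 0 0 0 0 -0.9;0 0 0 0 0 -0.9;0 0 0 0 0 -0.9;0 0 0 0 0 -0.9;0 0 0 0 0 0"
}}

```text
time_s: 4.45
tcp_pos: [0.5779, -0.1443, 0.1565]
ee_rot: [[-0.438, -0.899, -0.0], [-0.899, 0.438, 0.001], [-0.0, 0.0, -1.0]]
wrist_force: [-0.2, 1.2, -0.4]
gripper_width: 0.157
gripper_force: 30.0
```

```bash
python3 -c "
from h import *
st();print(r.sense()['moment'].round(3))"
```

```text
4.45 tcp [ 0.5779 -0.1443  0.1565] xyaw -116.0 z [-0.     0.001 -1.   ] j [  2.  22.  -9.  -0. -59. -27.] F [-0.15  1.15 -0.41] w 13.6 gf 30.0
[ 0.708  0.075 -0.073]
```

Request:
{"api": "play_rows", "payload": {
  "commands": "0 0 0 0 0 -0.9;0 0 0 0 0 -0.9;0 0 0 0 0 -0.9;0 0 0 0 0 -0.9;0 0 0 0 0 -0.9;0 0 0 0 0 -0.9;0 0 0 0 0 -0.9;0 0 0 0 0 -0.9;0 0 0 0 0 -0.9;0 0 0 0 0 -0.9;0 0 0 0 0 -0.9;0 0 0 0 0 -0.9;0 0 0 0 0 -0.9;0 0 0 0 0 -0.9;0 0 0 0 0 -0.9;0 0 0 0 0 0;0 0 0 0 0 0"
}}

```text
time_s: 6.15
tcp_pos: [0.5779, -0.1439, 0.1566]
ee_rot: [[-0.619, 0.785, 0.0], [0.785, 0.619, 0.001], [0.001, 0.001, -1.0]]
wrist_force: [-0.2, 5.4, 1.4]
gripper_width: 0.157
gripper_force: 30.0
```

```bash
cat >> h.py <<'E'
def leaf(n):
    im,d,ci=pts(n);W=world(ci,d)
    ps=np.radians(14);u=np.array([-np.sin(ps),np.cos(ps)]);v=np.array([np.cos(ps),np.sin(ps)])
    rel=W[...,:2]-np.array([.577,-.1438]);s=rel@u-.16;c=rel@v;z=W[...,2]
    out=[]
    for lo,hi,half,zl,zh in ((-.077,-.063,.032,.115,.145),(-.05,-.03,.013,.115,.145),(-.03,-.01,.013,.115,.145),(.03,.05,.013,.115,.145),(.055,.072,.013,.115,.145),(-.12,-.095,.025,.06,.11)):
        m=(s>lo)&(s<hi)&(abs(c)<half)&(z>zl)&(z<zh)&(d>0);out.append((round(float(np.mean(z[m])*1000),2) if m.any() else None,int(m.sum())))
    print(n,'tip,-40,-20,+40,+63,padarm',out)
    return W,im,d
E
python3 -c "
from h import *
st();print(r.sense()['moment'].round(3))
for i in range(2): leaf('top');leaf('scene')
import h
for n in ('t0.png','s0.png'):
  h.pts=lambda k:load(n); leaf(n)
"
```

```text
6.15 tcp [ 0.5779 -0.1439  0.1566] xyaw 128.3 z [ 0.     0.001 -1.   ] j [   2.   22.   -9.   -0.  -59. -143.] F [-0.23  5.44  1.4 ] w 13.7 gf 30.0
[ 1.558  0.116 -0.115]
top tip,-40,-20,+40,+63,padarm [(126.9, 160), (None, 0), (None, 0), (None, 0), (None, 0), (83.77, 306)]
scene tip,-40,-20,+40,+63,padarm [(126.35, 92), (127.69, 113), (127.85, 106), (128.77, 100), (129.15, 82), (83.76, 122)]
top tip,-40,-20,+40,+63,padarm [(126.76, 156), (None, 0), (None, 0), (None, 0), (None, 0), (83.72, 304)]
scene tip,-40,-20,+40,+63,padarm [(126.64, 90), (127.52, 107), (128.0, 104), (128.72, 101), (129.47, 81), (83.57, 124)]
t0.png tip,-40,-20,+40,+63,padarm [(126.83, 249), (127.48, 141), (127.74, 145), (128.99, 147), (129.54, 124), (73.79, 286)]
s0.png tip,-40,-20,+40,+63,padarm [(126.43, 195), (127.38, 111), (127.72, 102), (128.99, 100), (128.98, 79), (73.69, 249)]
```

Request:
{"api": "play_rows", "payload": {
  "commands": "0 0 0 0 0 0;0 0 0 0 0 0;0 0 0 0 0 0;0 0 0 0 0 0;0 0 0 0 0 0;0 0 0 0 0 0;0 0 0 0 0 0",
  "grip": 87
}}

```text
time_s: 7.05
tcp_pos: [0.5778, -0.1448, 0.1565]
ee_rot: [[-0.616, 0.788, -0.0], [0.788, 0.616, -0.0], [-0.0, -0.0, -1.0]]
wrist_force: [-0.2, -0.5, -1.0]
gripper_width: 0.711
gripper_force: 0.0
```

Request:
{"api": "play_rows", "payload": {
  "commands": "0 0 0.7 0 0 0;0 0 0.7 0 0 0.5;0 0 0 0 0 0.99;0 0 0 0 0 0.99;0 0 0 0 0 0.99;0 0 0 0 0 0.99;0 0 0 0 0 0.99;0 0 0 0 0 0.99;0 0 0 0 0 0.99;0 0 0 0 0 0.99;0 0 0 0 0 0.99;0 0 0 0 0 0.99;0 0 0 0 0 0.99;0 0 0 0 0 0.99;0 0 0 0 0 0.99;0 0 0 0 0 0.99;0 0 0 0 0 0.99;0 0 0 0 0 0.99;0 0 0 0 0 0.99;0 0 0 0 0 0"
}}

```text
time_s: 9.05
tcp_pos: [0.5779, -0.1447, 0.1985]
ee_rot: [[0.121, -0.993, -0.0], [-0.993, -0.121, -0.0], [0.0, 0.0, -1.0]]
wrist_force: [0.0, -0.6, -0.2]
gripper_width: 1.0
gripper_force: 0.0
```

Request:
{"api": "play_rows", "payload": {
  "commands": "0 0 0 0 0 0.99;0 0 0 0 0 0.99;0 0 0 0 0 0.99;0 0 0 0 0 0.64;0 0 0 0 0 0;0 0 0 0 0 0"
}}

```text
time_s: 9.65
tcp_pos: [0.5778, -0.1447, 0.1985]
ee_rot: [[0.612, -0.791, -0.0], [-0.791, -0.612, 0.0], [-0.0, 0.0, -1.0]]
wrist_force: [0.6, -0.4, 1.1]
gripper_width: 0.995
gripper_force: 0.0
```

```bash
python3 -c "
from h import *
st()
for n in('top','scene'):
  W,im,d=leaf(n);z=W[...,2];P=W[(abs(z-.184)<.005)&(np.hypot(W[...,0]-.577,W[...,1]+.1438)<.032)&(im.max(-1)<70)];print(len(P),cv2.minAreaRect((P[:,:2]*1000).astype(np.float32)))
"
```

```text
9.65 tcp [ 0.5778 -0.1447  0.1985] xyaw -52.2 z [-0.  0. -1.] j [  1.  20.  -6.  -0. -64.  36.] F [ 0.61 -0.4   1.06] w 86.6 gf 0.0
top tip,-40,-20,+40,+63,padarm [(126.88, 53), (None, 0), (None, 0), (None, 0), (None, 0), (83.83, 306)]
94 ((572.470703125, -137.66204833984375), (14.223654747009277, 36.263450622558594), 38.02140426635742)
scene tip,-40,-20,+40,+63,padarm [(126.49, 159), (127.36, 104), (127.79, 107), (128.84, 99), (129.39, 81), (83.7, 248)]
80 ((586.491455078125, -155.9954376220703), (13.986407279968262, 19.941974639892578), 34.427791595458984)
```

Request:
{"api": "play_rows", "payload": {
  "commands": "0 0 -0.7 0 0 0;0 0 -0.7 0 0 0;0 0 0 0 0 0;0 0 0 0 0 0"
}}

```text
time_s: 10.15
tcp_pos: [0.5781, -0.1449, 0.1568]
ee_rot: [[0.615, -0.789, -0.0], [-0.789, -0.615, -0.001], [0.0, 0.001, -1.0]]
wrist_force: [-0.1, -0.1, -0.8]
gripper_width: 1.002
gripper_force: 0.0
```

Request:
{"api": "play_rows", "payload": {
  "commands": "0 0 0 0 0 0;0 0 0 0 0 0;0 0 0 0 0 0;0 0 0 0 0 0;0 0 0 0 0 0;0 0 0 0 0 0;0 0 0 0 0 0;0 0 0 0 0 0",
  "grip": 8
}}

```text
time_s: 10.95
tcp_pos: [0.5778, -0.1447, 0.1565]
ee_rot: [[0.616, -0.788, -0.0], [-0.788, -0.616, -0.0], [-0.0, 0.0, -1.0]]
wrist_force: [0.3, -0.2, -0.1]
gripper_width: 0.357
gripper_force: 0.0
```

Request:
{"api": "play_rows", "payload": {
  "commands": "0 0 0 0 0 -0.5;0 0 0 0 0 -0.9;0 0 0 0 0 -0.9;0 0 0 0 0 -0.9;0 0 0 0 0 -0.9;0 0 0 0 0 -0.9;0 0 0 0 0 -0.9;0 0 0 0 0 0;0 0 0 0 0 0"
}}

```text
time_s: 11.85
tcp_pos: [0.5779, -0.1446, 0.1564]
ee_rot: [[-0.217, -0.976, -0.0], [-0.976, 0.217, 0.0], [-0.0, 0.0, -1.0]]
wrist_force: [-0.4, 0.5, -0.5]
gripper_width: 0.157
gripper_force: 30.0
```

```bash
python3 -c "
from h import *
st();print(r.sense()['moment'])
for i in range(3):
 for n in('top','scene'): leaf(n)
"
```

```text
11.85 tcp [ 0.5779 -0.1446  0.1564] xyaw -102.6 z [-0.  0. -1.] j [  2.  22.  -9.  -0. -59. -14.] F [-0.38  0.55 -0.51] w 13.6 gf 30.0
[0.21534152 0.02560426 0.07899034]
top tip,-40,-20,+40,+63,padarm [(127.41, 148), (None, 0), (None, 0), (None, 0), (None, 0), (86.12, 308)]
scene tip,-40,-20,+40,+63,padarm [(127.03, 195), (127.62, 106), (128.07, 107), (129.08, 100), (129.31, 81), (85.97, 251)]
top tip,-40,-20,+40,+63,padarm [(127.29, 149), (None, 0), (None, 0), (None, 0), (None, 0), (86.23, 305)]
scene tip,-40,-20,+40,+63,padarm [(126.97, 192), (127.62, 108), (128.14, 99), (128.86, 98), (129.29, 82), (86.02, 255)]
top tip,-40,-20,+40,+63,padarm [(127.31, 145), (None, 0), (None, 0), (None, 0), (None, 0), (86.19, 304)]
scene tip,-40,-20,+40,+63,padarm [(127.01, 194), (127.33, 104), (128.09, 104), (129.05, 97), (129.28, 85), (86.09, 256)]
```

Request:
{"api": "play_rows", "payload": {
  "commands": "0 0 0 0 0 -0.5;0 0 0 0 0 -0.5;0 0 0 0 0 -0.4;0 0 0 0 0 0;0 0 0 0 0 0;0 0 0 0 0 0"
}}

```text
time_s: 12.75
tcp_pos: [0.5778, -0.1446, 0.1565]
ee_rot: [[-0.418, -0.909, -0.0], [-0.909, 0.418, 0.0], [-0.0, 0.0, -1.0]]
wrist_force: [0.1, 2.0, -1.1]
gripper_width: 0.163
gripper_force: 30.0
```

```bash
python3 -c "
from h import *
st()
for i in range(3):
 for n in('top','scene'): leaf(n)
"
```

```text
12.75 tcp [ 0.5778 -0.1446  0.1565] xyaw -114.7 z [-0.  0. -1.] j [  2.  22.  -9.  -0. -59. -26.] F [ 0.05  1.98 -1.07] w 14.1 gf 30.0
top tip,-40,-20,+40,+63,padarm [(127.92, 148), (None, 0), (None, 0), (None, 0), (None, 0), (86.65, 254)]
scene tip,-40,-20,+40,+63,padarm [(127.58, 194), (128.19, 104), (128.42, 109), (129.34, 94), (129.36, 81), (86.71, 250)]
top tip,-40,-20,+40,+63,padarm [(127.77, 150), (None, 0), (None, 0), (None, 0), (None, 0), (86.95, 257)]
scene tip,-40,-20,+40,+63,padarm [(127.42, 192), (128.25, 107), (128.64, 104), (129.18, 98), (129.31, 79), (86.76, 251)]
top tip,-40,-20,+40,+63,padarm [(127.88, 145), (None, 0), (None, 0), (None, 0), (None, 0), (86.92, 253)]
scene tip,-40,-20,+40,+63,padarm [(127.83, 187), (128.18, 106), (128.45, 107), (129.39, 97), (129.55, 90), (86.75, 256)]
```

Request:
{"api": "play_rows", "payload": {
  "commands": "0 0 0 0 0 0;0 0 0 0 0 0;0 0 0 0 0 0;0 0 0 0 0 0;0 0 0 0 0 0;0 0 0 0 0 0;0 0 0 0 0 0",
  "grip": 60
}}

```text
time_s: 13.75
tcp_pos: [0.5779, -0.1448, 0.1566]
ee_rot: [[-0.419, -0.908, 0.0], [-0.908, 0.419, -0.0], [0.0, -0.0, -1.0]]
wrist_force: [1.0, -0.0, -0.5]
gripper_width: 0.662
gripper_force: 0.0
```

Request:
{"api": "play_rows", "payload": {
  "commands": "0 0 0.8 0 0 0;0 0 0.8 0 0 0;0 0 0.8 0 0 0;0 0 0 0 0 0;0 0 0 0 0 0"
}}

```text
time_s: 14.25
tcp_pos: [0.5779, -0.1446, 0.2288]
ee_rot: [[-0.419, -0.908, 0.001], [-0.908, 0.419, 0.0], [-0.001, -0.001, -1.0]]
wrist_force: [-0.2, 0.8, -1.5]
gripper_width: 0.689
gripper_force: 0.0
```

```bash
python3 -c "
from h import *
st()
for i in range(2):
 for n in('top','scene'): leaf(n)
"
```

```text
14.25 tcp [ 0.5779 -0.1446  0.2288] xyaw -114.8 z [ 0.001  0.    -1.   ] j [  2.  19.  -3.  -0. -68. -26.] F [-0.16  0.82 -1.48] w 60.0 gf 0.0
top tip,-40,-20,+40,+63,padarm [(128.06, 7), (None, 0), (None, 0), (None, 0), (None, 0), (86.82, 291)]
scene tip,-40,-20,+40,+63,padarm [(127.52, 193), (128.22, 106), (128.56, 106), (129.25, 100), (129.31, 84), (86.65, 256)]
top tip,-40,-20,+40,+63,padarm [(127.61, 9), (None, 0), (None, 0), (None, 0), (None, 0), (87.03, 289)]
scene tip,-40,-20,+40,+63,padarm [(127.41, 187), (128.11, 106), (128.48, 104), (129.18, 95), (129.37, 82), (86.7, 254)]
```

Request:
{"api": "play_rows", "payload": {
  "commands": "-0.2 0.81 0 0 0 0;-0.2 0.81 0 0 0 0;-0.2 0.81 0 0 0 0;-0.2 0.81 0 0 0 0;-0.2 0.81 0 0 0 0;-0.2 0.81 0 0 0 0;-0.22 0.81 0 0 0 0;0 0 -0.7 0 0 0;0 0 -0.7 0 0 0;0 0 -0.7 0 0 0;0 0 -0.7 0 0 0;0 0 0 0 0 0;0 0 0 0 0 0;0 0 0 0 0 0",
  "grip": 0
}}

```text
time_s: 15.85
tcp_pos: [0.5361, 0.0255, 0.1456]
ee_rot: [[-0.418, -0.908, 0.002], [-0.908, 0.418, 0.0], [-0.001, -0.002, -1.0]]
wrist_force: [0.1, 0.2, 0.3]
gripper_width: 0.004
gripper_force: 0.0
```

```bash
python3 -c "
from h import *
st()
for i in range(2):
  leaf('scene');s=r.sense();print(s['wrist_force'],s['tcp_pos'])
"
```

```text
15.85 tcp [0.5361 0.0255 0.1456] xyaw -114.7 z [ 0.002  0.    -1.   ] j [ 20.  18. -18.   0. -54. -45.] F [0.11 0.17 0.28] w 0.4 gf 0.0
scene tip,-40,-20,+40,+63,padarm [(127.56, 194), (128.1, 84), (128.61, 17), (129.25, 9), (129.02, 76), (86.67, 250)]
[ 1.69443122 -0.40564418  0.1719883 ] [0.53608425 0.02552684 0.14575218]
scene tip,-40,-20,+40,+63,padarm [(127.67, 196), (128.0, 84), (127.87, 17), (129.63, 6), (129.23, 75), (86.6, 256)]
[0.06461497 0.17759228 0.43107552] [0.53600165 0.02552472 0.14573264]
```

Request:
{"api": "play_rows", "payload": {
  "commands": "0 0 -0.2 0 0 0;0 0 -0.2 0 0 0;0 0 -0.07 0 0 0;0 0 0 0 0 0;0 0 0 0 0 0"
}}

```text
time_s: 16.45
tcp_pos: [0.5353, 0.0253, 0.1304]
ee_rot: [[-0.419, -0.908, -0.0], [-0.908, 0.419, -0.0], [0.0, 0.0, -1.0]]
wrist_force: [-0.4, -0.2, -0.6]
gripper_width: 0.005
gripper_force: 0.0
```

Request:
{"api": "play_rows", "payload": {
  "commands": "0 0 -0.015 0 0 0;0 0 0 0 0 0;0 0 0 0 0 0"
}}

```text
time_s: 16.75
tcp_pos: [0.5353, 0.0254, 0.1301]
ee_rot: [[-0.419, -0.908, 0.0], [-0.908, 0.419, 0.0], [-0.0, -0.0, -1.0]]
wrist_force: [0.5, 0.1, 0.1]
gripper_width: 0.005
gripper_force: 0.0
```

Request:
{"api": "play_rows", "payload": {
  "commands": "0 0 -0.01 0 0 0;0 0 0 0 0 0;0 0 0 0 0 0"
}}

```text
time_s: 17.05
tcp_pos: [0.5353, 0.0254, 0.1297]
ee_rot: [[-0.419, -0.908, -0.0], [-0.908, 0.419, -0.0], [0.0, 0.0, -1.0]]
wrist_force: [-0.5, -0.1, -0.3]
gripper_width: 0.004
gripper_force: 0.0
```

Request:
{"api": "play_rows", "payload": {
  "commands": "0 0 -0.01 0 0 0;0 0 0 0 0 0;0 0 0 0 0 0"
}}

```text
time_s: 17.35
tcp_pos: [0.5353, 0.0253, 0.1294]
ee_rot: [[-0.419, -0.908, -0.0], [-0.908, 0.419, -0.0], [0.0, 0.0, -1.0]]
wrist_force: [0.0, -0.1, 0.2]
gripper_width: 0.008
gripper_force: 0.0
```

Request:
{"api": "play_rows", "payload": {
  "commands": "0 0 -0.01 0 0 0;0 0 0 0 0 0;0 0 0 0 0 0"
}}

```text
time_s: 17.65
tcp_pos: [0.5353, 0.0254, 0.1291]
ee_rot: [[-0.419, -0.908, 0.0], [-0.908, 0.419, 0.0], [-0.0, -0.0, -1.0]]
wrist_force: [0.0, 0.0, 0.4]
gripper_width: 0.006
gripper_force: 0.0
```

Request:
{"api": "play_rows", "payload": {
  "commands": "0 0 -0.01 0 0 0;0 0 0 0 0 0;0 0 0 0 0 0"
}}

```text
time_s: 17.95
tcp_pos: [0.5353, 0.0253, 0.129]
ee_rot: [[-0.419, -0.908, 0.0], [-0.908, 0.419, -0.0], [-0.0, -0.0, -1.0]]
wrist_force: [-0.7, 0.2, 2.3]
gripper_width: 0.006
gripper_force: 0.9
```

Contact (2.3 N); continue in small steps.

Request:
{"api": "play_rows", "payload": {
  "commands": "0 0 -0.01 0 0 0;0 0 0 0 0 0;0 0 0 0 0 0"
}}

```text
time_s: 18.25
tcp_pos: [0.5353, 0.0254, 0.1289]
ee_rot: [[-0.419, -0.908, 0.0], [-0.908, 0.419, -0.0], [-0.0, -0.0, -1.0]]
wrist_force: [-1.0, 0.3, 5.1]
gripper_width: 0.001
gripper_force: 2.2
```

Request:
{"api": "play_rows", "payload": {
  "commands": "0 0 -0.005 0 0 0;0 0 0 0 0 0;0 0 0 0 0 0"
}}

```text
time_s: 18.55
tcp_pos: [0.5353, 0.0253, 0.1288]
ee_rot: [[-0.419, -0.908, 0.0], [-0.908, 0.419, -0.0], [-0.0, -0.0, -1.0]]
wrist_force: [-2.0, 0.4, 5.8]
gripper_width: 0.004
gripper_force: 2.7
```

Request:
{"api": "play_rows", "payload": {
  "commands": "0 0 -0.008 0 0 0;0 0 -0.008 0 0 0;0 0 0 0 0 0;0 0 0 0 0 0"
}}

```text
time_s: 18.95
tcp_pos: [0.5353, 0.0254, 0.1287]
ee_rot: [[-0.418, -0.908, 0.001], [-0.908, 0.418, -0.0], [-0.0, -0.001, -1.0]]
wrist_force: [-2.4, 0.5, 7.3]
gripper_width: 0.003
gripper_force: 3.7
```

Request:
{"api": "play_rows", "payload": {
  "commands": "0 0 0 0 0 0;0 0 0 0 0 0;0 0 0 0 0 0;0 0 0 0 0 0;0 0 0 0 0 0"
}}

```text
time_s: 19.45
tcp_pos: [0.5353, 0.0254, 0.1287]
ee_rot: [[-0.418, -0.908, 0.0], [-0.908, 0.418, -0.0], [-0.0, -0.0, -1.0]]
wrist_force: [-2.2, -0.2, 7.8]
gripper_width: 0.006
gripper_force: 3.7
```

Request:
{"api": "play_rows", "payload": {
  "commands": "0 0 0 0 0 0;0 0 0 0 0 0;0 0 0 0 0 0;0 0 0 0 0 0;0 0 0 0 0 0"
}}

```text
time_s: 19.95
tcp_pos: [0.5354, 0.0254, 0.1287]
ee_rot: [[-0.418, -0.908, 0.001], [-0.908, 0.418, -0.0], [-0.0, -0.001, -1.0]]
wrist_force: [-2.6, 1.0, 8.3]
gripper_width: 0.004
gripper_force: 3.7
```

Go up to about 10 N and hold a second.

Request:
{"api": "play_rows", "payload": {
  "commands": "0 0 -0.01 0 0 0;0 0 -0.005 0 0 0;0 0 0 0 0 0;0 0 0 0 0 0;0 0 0 0 0 0;0 0 0 0 0 0"
}}

```text
time_s: 20.55
tcp_pos: [0.5354, 0.0254, 0.1286]
ee_rot: [[-0.418, -0.908, 0.001], [-0.908, 0.418, -0.0], [-0.0, -0.001, -1.0]]
wrist_force: [-3.8, 0.9, 9.7]
gripper_width: 0.002
gripper_force: 4.6
```

Request:
{"api": "play_rows", "payload": {
  "commands": "0 0 0 0 0 0;0 0 0 0 0 0;0 0 0 0 0 0;0 0 0 0 0 0;0 0 0 0 0 0;0 0 0 0 0 0"
}}

```text
time_s: 21.15
tcp_pos: [0.5354, 0.0254, 0.1286]
ee_rot: [[-0.418, -0.908, 0.001], [-0.908, 0.418, -0.0], [-0.0, -0.001, -1.0]]
wrist_force: [-3.9, -0.2, 8.8]
gripper_width: 0.008
gripper_force: 4.6
```

Request:
{"api": "play_rows", "payload": {
  "commands": "0 0 0 0 0 0;0 0 0 0 0 0;0 0 0 0 0 0;0 0 0 0 0 0;0 0 0 0 0 0;0 0 0 0 0 0"
}}

```text
time_s: 21.75
tcp_pos: [0.5354, 0.0254, 0.1287]
ee_rot: [[-0.418, -0.908, 0.001], [-0.908, 0.418, -0.0], [-0.0, -0.001, -1.0]]
wrist_force: [-2.7, -0.0, 10.0]
gripper_width: 0.007
gripper_force: 4.6
```

Request:
{"api": "play_rows", "payload": {
  "commands": "0 0 0.1 0 0 0;0 0 0.5 0 0 0;0 0 0.9 0 0 0;0 0 0.9 0 0 0;0 0 0.9 0 0 0;0 0 0 0 0 0;0 0 0 0 0 0;0 0 0 0 0 0;0 0 0 0 0 0;0 0 0 0 0 0"
}}

```text
time_s: 22.75
tcp_pos: [0.5349, 0.0253, 0.2253]
ee_rot: [[-0.419, -0.908, -0.002], [-0.908, 0.419, -0.001], [0.001, 0.002, -1.0]]
wrist_force: [-0.2, -0.5, -0.6]
gripper_width: 0.009
gripper_force: 0.0
```

```bash
python3 -c "
from h import *
st()
for i in range(4):
  leaf('scene')
leaf('top')
"
```

```text
22.75 tcp [0.5349 0.0253 0.2253] xyaw -114.8 z [-0.002 -0.001 -1.   ] j [ 20.  13. -12.  -0. -65. -45.] F [-0.17 -0.46 -0.59] w 0.8 gf 0.0
scene tip,-40,-20,+40,+63,padarm [(127.67, 191), (128.12, 108), (128.75, 102), (129.38, 101), (129.3, 85), (86.77, 254)]
scene tip,-40,-20,+40,+63,padarm [(127.45, 197), (128.08, 104), (128.42, 103), (128.9, 99), (129.23, 79), (86.74, 255)]
scene tip,-40,-20,+40,+63,padarm [(127.51, 194), (128.15, 103), (128.48, 103), (129.13, 99), (129.36, 82), (86.71, 250)]
scene tip,-40,-20,+40,+63,padarm [(127.66, 192), (128.02, 108), (128.37, 101), (129.06, 99), (129.08, 82), (86.75, 246)]
top tip,-40,-20,+40,+63,padarm [(127.78, 247), (128.27, 141), (128.59, 73), (129.21, 95), (129.74, 112), (86.94, 304)]
```

Tip still lifted about 1 mm, pad unchanged, robot clear: hand in.

```bash
python3 -c "
from station import r
print(r.finish_job())"
```

```text
the job is handed in; nothing more can be done
None
```

I handed the job in at about 23 s with every step done, but `finish_job` returned no verdict: the pad lifts the roller about 1 mm (about 1.2 N from the given leaf stiffness), the prop held about 10 N on the yellow mark for over a second, and the arm is clear of everything.

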